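Hold a power module against the contacts of a test jig

ROBOT

A 7-joint arm with a two-finger parallel gripper is mounted at the origin on the work surface. World frame = base frame: x ahead of the robot, y to its left, z up, the work surface at z = 0. Lengths are in m, angles in rad, forces in N, time in s.
With the tool pointing down it reaches from about 0.35 to 0.9 m from the base axis. Payload 7.2 kg.
Tool frame: the origin (TCP) lies on the centre line of the jaws, within the pads' length; the fingertips stand bot.tip_extent ahead of it and the grasp point (between the pads) lies 6 mm ahead of it (bot.tip_extent is the distance from the TCP to the fingertips, in m); z points along the fingers, y is the line along which they close (so a half turn about z gives the same grasp; the last joint's range is limited). The gripper opens to 85 mm and grips with 20 to 120 N. Pads are 22 mm wide; open, the fingers measure 114 mm over their backs; the gripper's body (76 mm by 85 mm) begins 54 mm behind the grasp point. The pads swing forward as they close: fully open they stand 13 mm farther back than shut.
Start: joints at [1.134, 0.411, -0.013, 1.596, 0.006, 1.134, -0.082], TCP at [0.225, -0.583, 0.226] pointing down, gripper open.
Joint ranges: [-2.95, 2.95], [-0.29, 1.99], [-1.47, 1.44], [0.14, 2.54], [-1.03, 4.17], [0.13, 1.85], [-2.86, 2.86]. Speed limits (rad/s): [2.39, 2.39, 3.01, 3.01, 3.14, 3.14, 3.14].

INTERFACE

Orientations are given as a unit quaternion [w, x, y, z].
In Python, from station import bot, read_camera, hand_in gives the robot as it stands.
- The arm moves only by the tool carry_out, never from a script. Its argument "plan" is a list of rows, each a list of 7 numbers: the shift along the tool's x, y, z in mm, then the turn, a rotation vector about the tool's x, y, z in rad, then the finger opening in mm, from 0 to 85.4. In form: [[tx, ty, tz, wx, wy, wz, jaw], ...]. A call has 1 to 20 rows; each row shifts and turns the commanded pose from where the row before left it, along the tool's axes as they then stand; what a row does not reach is not made up. A row lasts 1/12 s, in which the tool goes at most 41.7 mm and 7.16 degrees, less where a joint would pass 70% of its speed; a pose out of reach is approached as far as the arm can. A call with a gripper value outside its range is refused whole. The fingers move at their own pace and stop on an object; "grip_force" is the grip in N (left out, the last holds). Time passes only in rows, so rows that do not move let the fingers close. It gives the time, the measured TCP pose, the force, the opening and the grip force at its end, in the units of the state.
- bot.sense(): the state, without advancing time (a new reading comes with each control period).
- read_camera(name): name is "scene" or "top" or "wrist"; returns a dict with "color" (384x512x3 uint8, red, green, blue), "fx", "fy", "cx", "cy" (pixels), "cam_to_world" (4x4, takes a point from camera to world coordinates). Camera axes: x right, y up, looking along -z (the intrinsics and any distortion apply to the point x, -y, -z); pixel columns grow to the right and rows downward; lengths in m; the calibration is good to about 2 mm. A picture is of the moment at which its call begins. There is no depth.
- hand_in(): hands the job in; it is judged then, once.
The state is a dict: "time_s": time; "joint_pos": joint angles; "dq": joint speeds; "joint_efforts": joint torques, N m; "tcp_pos": TCP position; "ee_rot": TCP orientation; "force": force on the tool from outside, world axes, zero at the start; "ft_torque": the same for the moment, N m; "opening": finger opening in m; "finger_force": force on a finger pad.
Only numpy, scipy, OpenCV 4.12 (cv2) and the standard library are available. Lean on these libraries where they do the work, as an engineer would, in place of code of your own. Each camera call takes 0.05 s, during which the arm holds its last target. There are 200 camera calls.

TASK

Draw the red-handled interlock pin straight out of its bore in the test jig and park it in the slot of the yellow bracket at the jig's side, collar resting on the bracket. Then bring the blue power module onto the grey bed, brass terminals towards the long orange fence, up against the small orange stop block, and press it with one firm diagonal push (roughly 15 N each way) flat down on the bed and square against the fence at the same time. Finish while still holding it pressed there in the gripper, and leave the other things on the bench where they are.

Things in the scene. Friction and masses are not known exactly. Their poses are not given: they have to be found in the camera images.
- corner (a point): Inner corner of the fixed test jig, where fence face, stop block face and bed top (43 mm above the bench) meet. Its axes are the jig's: +x into the fence, +y into the stop block, z up. The jig is screwed down, but elsewhere and turned up to 0.3 rad every time. Its black foot plate is 8 mm thick.
- fence: Long orange fence with brass contact strips, rigid and fixed: 20 mm thick (x), 160 mm long (y), 35 mm high above the bed, slippery like the bed; its face is the plane x = 0 of corner. Body origin = jig origin on the bench: 75 mm to -x, 60 mm to -y and 43 mm below corner.
- stop: Small orange stop block, rigid, fixed: 20 (x) x 25 (y) mm, 25 mm high above the bed, standing against the fence; its face is the plane y = 0 of corner. It bears only on the front 20 mm of the module's side: grip the module at its middle or behind to keep the finger clear. Body origin = jig origin, as for the fence.
- bed: Grey bed, rigid, fixed, 35 mm thick, flat on top and slippery (PTFE-coated, friction about 0.15); it reaches from x -155 to +25 mm and y -120 to +40 mm of corner. The copper sheet on it is only a marking. Body origin = jig origin, as for the fence.
- bore (a point): Mouth of the pin's bore in the top of the bed, 45 mm in front of the fence's face and 50 mm from the stop's face; bore 12 mm wide, 32 mm deep, vertical. The pin standing there is in the module's way.
- notch (a point): Seat of the pin in the yellow bracket at the jig's -y side, level with its top (43 mm above the bench), axes as corner. Rigid bracket 46 x 46 mm; slot 14 mm wide, 30 mm long, 35 mm deep, open upward and to -x; this point is on its middle line, 12 mm from the closed end. Lower the pin in from above: seated, pin_grip is 27.5 mm above this point.
- pin_grip (a point): Centre of the pin's red handle (upright cylinder, 16 mm diameter, 45 mm high). Below it a steel collar (26 mm diameter, 5 mm thick), below that a shaft (10 mm diameter, 30 mm long, chamfered foot). This point is 27.5 mm above the collar's underside. 70 g, loose; at first in the bore, collar resting on the bed.
- pin: The same pin; the origin is the foot of its shaft, z along the shaft upward.
- module_mid (a point): Centre of the blue power module, a rigid die-cast box 90 mm (x) by 50 mm (y) by 45 mm (z), 0.25 to 0.45 kg, loose on the bench at first. +x points to the end with the brass terminals, z up.
- terminals (a point): Centre of the module's terminal end face, 45 mm from module_mid along its +x. When fully home it lies on the fence's face, 25 mm to -y of the stop's face and 22.5 mm above the bed.
- module: The same module; the origin is the centre of its underside.
- multimeter: Bystander: orange handheld meter lying flat, 190 x 90 x 40 mm; origin under its centre.
- heatsink: Bystander: finned aluminium heat sink, 60 x 60 x 30 mm; origin under its centre.
- spool: Bystander: upright solder spool, 60 mm diameter, 45 mm high; origin under its centre.
- screwdriver: Bystander: screwdriver lying flat; origin under its middle.
- cleaner: Bystander: white bottle, 60 mm diameter, 160 mm high; origin under its centre.
- tray: Bystander: black divided parts tray, 140 x 100 x 35 mm; origin under its centre.
- jar: Bystander: clear jar with black cap, 56 mm diameter, 70 mm high; origin under its centre.

How it is judged:
On the way, in this order (a step that is already met when the one before it is completed fails the run):
1. the pin is drawn and parked in the bracket's slot, let go (x of pin_grip in the frame of notch between -0.013 and 0.011 m and y of pin_grip in the frame of notch between -0.006 and 0.006 m and z of pin_grip in the frame of notch between 0.0235 and 0.0315 m and angle between pin_grip's own z axis and vertical below 0.15 rad and contact force between the fingers and pin below 0.1 N), for 0.3 s.
2. the module is pressed against fence and bed together (x of terminals in the frame of corner between -0.003 and 0.003 m and y of terminals in the frame of corner between -0.03 and -0.022 m and z of terminals in the frame of corner between 0.0195 and 0.0255 m and angle between the x axis of module_mid and the x axis of corner, either way round below 0.04 rad and angle between module_mid's own z axis and vertical below 0.04 rad and contact force between module and fence above 5 N and contact force between module and bed above 8 N and contact force between the fingers and module above 3 N), for 0.3 s.
At the end, for the whole second after the job is handed in: Pin upright in the slot, collar on the bracket (4 mm), untouched by the fingers; module on the bed and against the fence (3 mm), within 5 mm of the stop, square and level (0.04 rad), held by the fingers (over 3 N) with over 5 N on the fence and over 8 N on the bed through the last second (all of step 1 and all of step 2); the arm keeps its last pose, push and grip.
It fails at once if a bystander on the bench is disturbed (moved more than 20 mm) (distance of any of multimeter, heatsink, spool, screwdriver, cleaner, tray, jar from where it was at the start of the episode above 0.02 m).
It also fails if it takes over 58 s, if anything falls off the work surface, if the arm or the gripper's body presses on something with over 40 N, if the wrist force passes 120 N, or if a joint passes its speed limit or range.

## Working session

There is one attempt and no reset: what is moved stays moved. The work goes in short steps, Python scripts to look and compute and a tool call to move; the robot and the scene stay as the last step left them, time stands still between calls to the robot, and variables do not carry over. Pictures are saved under pics/ and viewed, at most 10 in all, crops included, and the job is handed in when it is done.

Besides the shell and the picture viewer there is one more tool, called after "Emit:" in YAML: its name, and indented under it one key for each argument. carry_out: Moves the arm, as the interface text tells. Its arguments: {"type":"object","properties":{"plan":{"type":"array"},"grip_force":{"type":"number"}},"required":["plan"]}

```bash
mkdir -p pics
python3 - <<'E'
from station import bot, read_camera
import cv2,numpy as np,pickle
s=bot.sense();print({k:np.round(v,3) for k,v in s.items()},bot.tip_extent)
d={}
for n in("scene","top"):
    c=read_camera(n);d[n]=c
    print(n,c.keys(),c['fx'],c['fy'],c['cx'],c['cy'],np.round(c['cam_to_world'],3).tolist())
    cv2.imwrite(f"pics/{n}0.png",cv2.resize(c['color'][:,:,::-1],(800,600),interpolation=cv2.INTER_CUBIC))
pickle.dump(d,open('cam0.pkl','wb'))
E
```

```text
{'time_s': np.float64(0.0), 'joint_pos': array([ 1.134,  0.412, -0.013,  1.597,  0.006,  1.134, -0.082]), 'dq': array([-0.   , -0.   , -0.001, -0.   ,  0.   , -0.001,  0.002]), 'joint_efforts': array([ 0.0000e+00, -6.0061e+01,  6.8200e-01, -2.9941e+01,  1.4000e-02,
        1.1000e-02, -0.0000e+00]), 'tcp_pos': array([ 0.225, -0.583,  0.225]), 'ee_rot': array([-0.001,  0.983,  0.183, -0.   ]), 'force': array([-1.355,  0.158, -0.434]), 'ft_torque': array([ 0.024, -0.04 , -0.027]), 'finger_force': np.float64(0.0), 'opening': np.float64(0.085)} 0.025
scene dict_keys(['color', 'fx', 'fy', 'cx', 'cy', 'cam_to_world']) 354.56017454113123 354.56017454113123 256.20797899928414 190.28597490497438 [[0.869, -0.417, 0.267, 0.753], [0.495, 0.736, -0.462, -0.436], [-0.004, 0.533, 0.846, 0.909], [0.0, 0.0, 0.0, 1.0]]
top dict_keys(['color', 'fx', 'fy', 'cx', 'cy', 'cam_to_world']) 396.50183856684254 396.50183856684254 253.82797566821014 196.75771040213326 [[-0.005, 0.998, -0.067, 0.426], [-1.0, -0.004, 0.023, 0.041], [0.023, 0.067, 0.997, 1.296], [0.0, 0.0, 0.0, 1.0]]
```

View pics/top0.png

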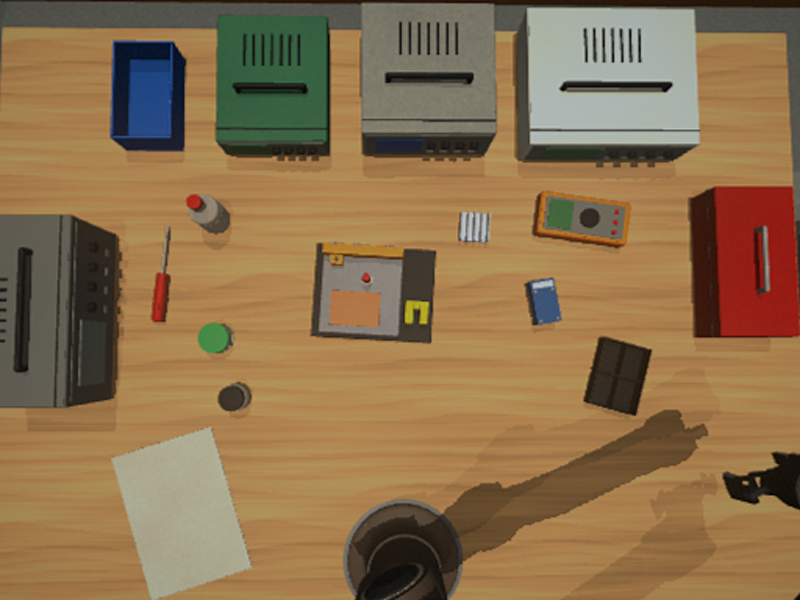

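View pics/scene0.png

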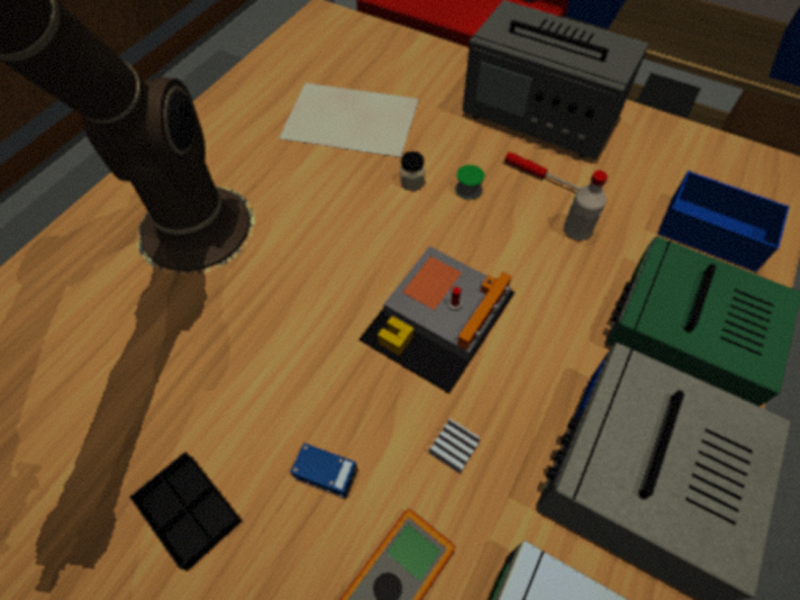

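Top view (800×600 px): jig with fence at top, around (372,290); pin at (366,279); yellow bracket at (417,312); module at (543,301), terminals at its upper end. The scene view agrees with this. Next, an enlarged crop to read the corners.

```bash
cat > h.py <<'E'
import numpy as np,cv2
def ray(c,u,v):
    T=np.array(c['cam_to_world']);d=np.array([(u-c['cx'])/c['fx'],-(v-c['cy'])/c['fy'],-1]);return T[:3,3],T[:3,:3]@d
def at(c,u,v,z):
    o,d=ray(c,u,v);return o+d*(z-o[2])/d[2]
def proj(c,P):
    T=np.array(c['cam_to_world']);p=(np.atleast_2d(P)-T[:3,3])@T[:3,:3]
    return np.c_[c['cx']+c['fx']*p[:,0]/-p[:,2],c['cy']-c['fy']*p[:,1]/-p[:,2]]
E
python3 - <<'E'
import pickle,cv2,numpy as np
d=pickle.load(open('cam0.pkl','rb'))
def crop(n,u,v,w,h,s):return cv2.resize(d[n]['color'][v:v+h,u:u+w,::-1],(w*s,h*s),interpolation=cv2.INTER_CUBIC)
a=crop('top',194,150,90,74,7);b=crop('top',330,170,40,44,6)   # 630x518
im=np.zeros((530,800+80-10,3),np.uint8)[:, :800]
im[:518,:560]=a[:,:560]; im[:264,560:800]=b
cv2.imwrite('pics/crop.png',im)
E
```

```text
(no output)
```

View pics/crop.png

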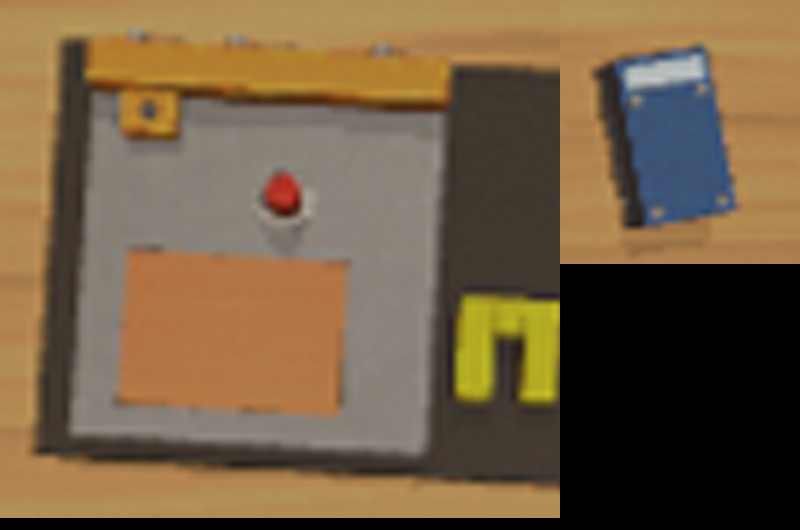

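Crop (7×, origin 194,150): fence top corners at about (88,38), (450,63), (449,99) and (88,80). Bed front corners are at (70,435) and (425,455), pin top at (283,182). Module top corners (6×, origin 330,170) are at (615,65), (705,47), (737,207) and (645,225).

```bash
cat > fit.py <<'E'
import pickle
from h import *
from scipy.optimize import least_squares
d=pickle.load(open('cam0.pkl','rb'));c=d['top']
def run(px,P):
    f=lambda q:np.c_[P[:,:2]@np.array([[np.cos(q[2]),np.sin(q[2])],[-np.sin(q[2]),np.cos(q[2])]])+q[:2],P[:,2]]
    r=least_squares(lambda q:(proj(c,f(q))-px).ravel(),[.55,0,0],loss='soft_l1')
    print(r.x.round(4),'res px',r.fun.reshape(-1,2).round(2).tolist());return r.x,f
px=(np.array([[88,38],[450,63],[449,99],[88,80],[70,435],[425,455]])+.5)/7-.5+[194,150]
J=np.array([[20,40,78],[20,-120,78],[0,-120,78],[0,40,78],[-155,40,43],[-155,-120,43]])/1000
q,_=run(px,J)
px=(np.array([[55,65],[145,47],[177,207],[85,225]])+.5)/6-.5+[330,170]
M=np.array([[45,25,45],[45,-25,45],[-45,-25,45],[-45,25,45]])/1000
m,_=run(px,M)
R=np.array([[np.cos(q[2]),-np.sin(q[2])],[np.sin(q[2]),np.cos(q[2])]])
print('pin',R@[-.045,-.05]+q[:2],'seen',at(c,*((np.array([283.5,180.5]))/7-.5+[194,150]),.093))
# yellow bracket left edge/top edges: corner top-left(462,297), bl (455,400), slot left x 493..., closed end 335
for p in [(462,297),(455,400),(494,398),(522,400),(498,335),(526,336)]:
    w=at(c,*((np.array(p)+.5)/7-.5+[194,150]),.043)[:2];print(p,w.round(4),'in corner',(R.T@(w-q[:2])).round(4))
E
python3 fit.py
```

```text
[ 0.6164  0.1208 -0.064 ] res px [[0.18, -0.21], [0.08, -0.57], [-0.16, 0.67], [-0.26, 0.19], [0.1, -0.1], [0.06, 0.06]]
[ 0.5239 -0.2902  0.1737] res px [[-0.29, -0.68], [0.0, -0.41], [0.15, 0.64], [0.13, 0.43]]
pin [0.56826147 0.07379016] seen [0.57306639 0.07361416 0.093     ]
(462, 297) [ 0.5257 -0.006 ] in corner [-0.0824 -0.1323]
(455, 400) [ 0.479  -0.0025] in corner [-0.1292 -0.1319]
(494, 398) [ 0.4798 -0.0202] in corner [-0.1273 -0.1494]
(522, 400) [ 0.4789 -0.0328] in corner [-0.1274 -0.1621]
(498, 335) [ 0.5083 -0.0222] in corner [-0.0987 -0.1496]
(526, 336) [ 0.5078 -0.0349] in corner [-0.0983 -0.1623]
```

```bash
cat > go.py <<'E'
# usage: python3 go.py x y z yaw : remaining shift (mm, current tool axes; then in target-turned axes) and z turn
import sys
from station import bot
import numpy as np
from scipy.spatial.transform import Rotation as Ro
s=bot.sense();q=s['ee_rot'];R=Ro.from_quat(q,scalar_first=True)
x,y,z,w=map(float,sys.argv[1:5])
D=np.array([x,y,z])-s['tcp_pos'];T=Ro.from_matrix(np.array([[np.cos(w),np.sin(w),0],[np.sin(w),-np.cos(w),0],[0,0,-1]]))
print('t',round(float(s['time_s']),2),'tcp',s['tcp_pos'].round(4),'F',s['force'].round(1),'open',round(float(s['opening']),4))
print('shift now-axes',(R.inv().apply(D)*1e3).round(1),'target-axes',(T.inv().apply(D)*1e3).round(1),'turn',(R.inv()*T).as_rotvec().round(3))
E
python3 go.py .54 .03 .27 -.064
```

```text
t 0.1 tcp [ 0.2251 -0.5825  0.2255] F [0.4 0.4 0. ] open 0.0854
shift now-axes [ 514.5 -457.9  -43.9] target-axes [ 275.  -631.4  -44.5] turn [-0.001  0.     0.433]
```

Emit:
carry_out:
  plan:
    - [0,0,-10,0,0,0.108,85]
    - [0,0,-10,0,0,0.108,85]
    - [0,0,-10,0,0,0.108,85]
    - [0,0,-10,0,0,0.109,85]
    - [13,-31,0,0,0,0,85]
    - [13,-31,0,0,0,0,85]
    - [14,-31,0,0,0,0,85]
    - [14,-32,0,0,0,0,85]
    - [14,-32,0,0,0,0,85]
    - [14,-32,0,0,0,0,85]
    - [14,-32,0,0,0,0,85]
    - [14,-32,0,0,0,0,85]
    - [14,-32,0,0,0,0,85]
    - [14,-32,0,0,0,0,85]
    - [14,-32,0,0,0,0,85]
    - [14,-32,0,0,0,0,85]
    - [14,-32,0,0,0,0,85]
    - [14,-32,0,0,0,0,85]
    - [14,-32,0,0,0,0,85]
    - [14,-32,0,0,0,0,85]

```text
time_s: 1.77
tcp_pos: [0.4797, -0.0877, 0.2662]
ee_rot: [0.0, 0.999, -0.032, -0.0]
force: [1.5, -0.4, 0.3]
opening: 0.0851
finger_force: 0.0
```

```bash
python3 go.py .54 .03 .27 -.064
```

```text
t 1.77 tcp [ 0.4797 -0.0877  0.2662] F [ 1.5 -0.4  0.3] open 0.0851
shift now-axes [  52.6 -121.3   -3.9] target-axes [  52.6 -121.3   -3.8] turn [ 0.  0. -0.]
```

Emit:
carry_out:
  plan:
    - [13,-30,0,0,0,0,50]
    - [13,-30,0,0,0,0,50]
    - [13,-30,0,0,0,0,50]
    - [13,-30,0,0,0,0,50]
    - [0,0,0,0,0,0,50]
    - [0,0,0,0,0,0,50]

```text
time_s: 2.27
tcp_pos: [0.5391, 0.0292, 0.2656]
ee_rot: [-0.0, 1.0, -0.03, -0.001]
force: [-0.1, -1.6, -0.3]
opening: 0.0498
finger_force: 0.0
```

Run:
```python
from station import bot, read_camera
import pickle
from h import *
c=read_camera('wrist');pickle.dump(c,open('w1.pkl','wb'))
print(bot.sense()['tcp_pos'])
q=[.6164,.1208,-.064];R=np.array([[np.cos(q[2]),-np.sin(q[2])],[np.sin(q[2]),np.cos(q[2])]])
im=cv2.resize(c['color'][:,:,::-1],(800,600),interpolation=cv2.INTER_CUBIC)
for p in [(0,0,43),(0,-120,78),(20,-120,78),(0,40,78),(-20,0,68),(-155,-120,43),(-110.5,-155.5,43),(-45,-50,93)]:
    P=np.r_[R@np.array(p[:2])/1e3+q[:2],p[2]/1e3];u=proj(c,P)[0];u8=(u+.5)*1.5625-.5;print(p,u8.round(1))
    cv2.drawMarker(im,tuple(int(round(a)) for a in u8),(255,0,255),cv2.MARKER_CROSS,14,1)
cv2.imwrite('pics/w1.png',im)
```

```text
[0.53875123 0.02734958 0.26565796]
(0, 0, 43) [273.3 169.5]
(0, -120, 78) [426.  171.5]
(20, -120, 78) [426.7 142.2]
(0, 40, 78) [205.8 170.8]
(-20, 0, 68) [267.1 197.9]
(-155, -120, 43) [419.  347.2]
(-110.5, -155.5, 43) [460.3 301.1]
(-45, -50, 93) [329.5 236.6]
```

View pics/w1.png

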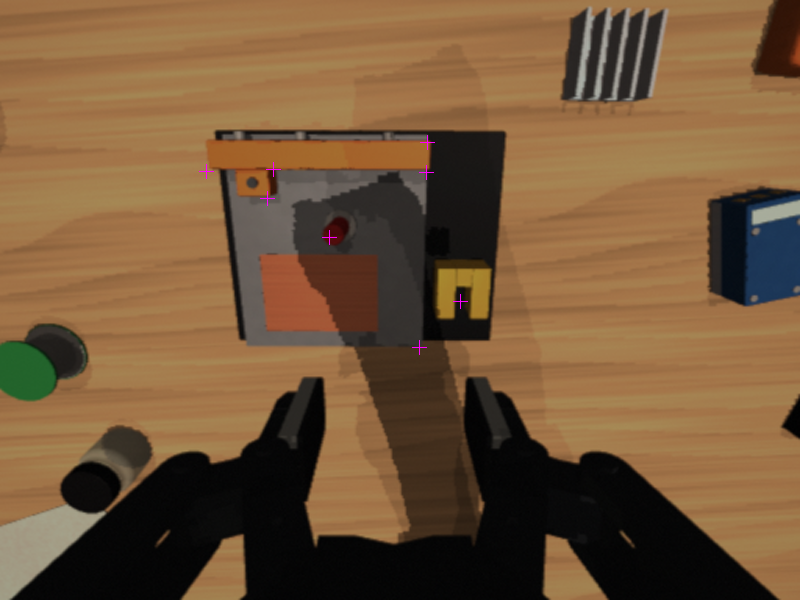

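Wrist view: the overlaid jig model lies within about 3 px (2 mm) of the fence corners (207,168)/(429,171), the bed corner (423,346) and the stop corner (270,195). The arm's shadow falls on the pin at (336,230), so I refine numerically and brighten a crop.

Run:
```python
import pickle
from h import *
from scipy.optimize import least_squares
c=pickle.load(open('w1.pkl','rb'));q=[.6164,.1208,-.064];
def tf(q,p):
    p=np.atleast_2d(p)/1e3;return np.c_[p[:,:2]@np.array([[np.cos(q[2]),np.sin(q[2])],[-np.sin(q[2]),np.cos(q[2])]])+q[:2],p[:,2]]
seen=(np.array([[207,168],[429,171],[430,142],[270,195],[423,346],[208,141]])+.5)/1.5625-.5
P=[(0,40,78),(0,-120,78),(20,-120,78),(-20,0,68),(-155,-120,43),(20,40,78)]
r=least_squares(lambda v:(proj(c,tf(v,P))-seen).ravel(),q,loss='soft_l1');print(r.x.round(4),r.fun.round(2))
print('cam pos',c['cam_to_world'][:3,3])
q=r.x
s=6;u0,v0=190,125;im=cv2.resize(c['color'][v0:v0+85,u0:u0+130,::-1],None,fx=s,fy=s,interpolation=cv2.INTER_CUBIC)
im=np.clip(im.astype(float)*1.5,0,255).astype(np.uint8)
for p in [(-45,-50,93),(-45,-50,48),(-110.5,-155.5,43),(-98.5,-155.5,43)]:
    u=(proj(c,tf(q,p))[0]-[u0,v0]+.5)*s-.5;print(p,u.round(0));cv2.drawMarker(im,tuple(int(a) for a in u),(255,0,255),cv2.MARKER_CROSS,14,1)
cv2.imwrite('pics/w1c.png',im)
```

```text
[ 0.6173  0.1182 -0.0664] [ 1.31  0.76  0.32 -0.32  0.25 -0.57  0.11  1.   -1.07  0.32 -1.66 -0.79]
cam pos [0.62148302 0.02306072 0.4139217 ]
(-45, -50, 93) [139. 155.]
(-45, -50, 48) [167. 119.]
(-110.5, -155.5, 43) [639. 405.]
(-98.5, -155.5, 43) [642. 355.]
```

View pics/w1c.png

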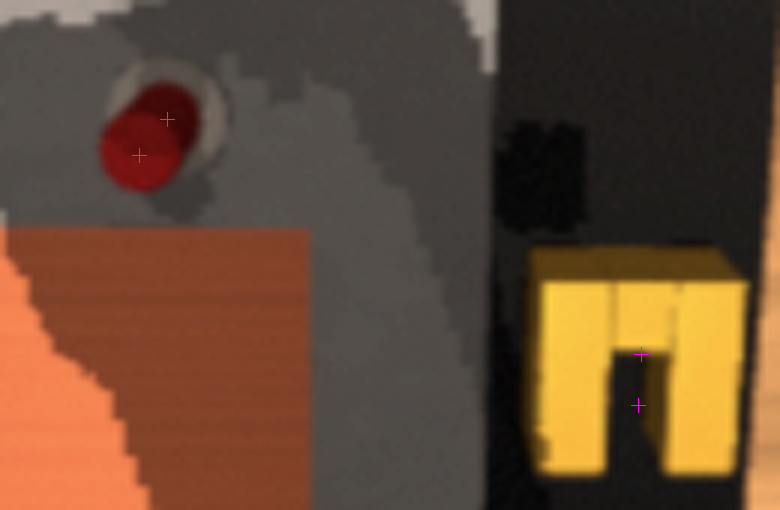

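Handle top at (141,151), predicted (139,155). Slot centre at (640,375), as predicted to about 1 mm. Corner pose refined to (0.6173, 0.1182, -0.066).

```bash
python3 go.py .5691 .0713 .079 -.066
```

```text
t 2.32 tcp [0.5388 0.0273 0.2657] F [-0.4  0.3 -0.1] open 0.0499
shift now-axes [ 27.8 -45.8 186.6] target-axes [ 27.4 -45.9 186.7] turn [0.    0.001 0.003]
```

Emit:
carry_out:
  plan:
    - [9,-15,20,0,0,0.003,50]
    - [9,-15,20,0,0,0,50]
    - [9,-16,20,0,0,0,50]
    - [0,0,25,0,0,0,50]
    - [0,0,25,0,0,0,50]
    - [0,0,20,0,0,0,50]
    - [0,0,20,0,0,0,50]
    - [0,0,18,0,0,0,50]
    - [0,0,18,0,0,0,50]
    - [0,0,0,0,0,0,50]
    - [0,0,0,0,0,0,30]
    - [0,0,0,0,0,0,10]
    - [0,0,0,0,0,0,0]
    - [0,0,0,0,0,0,0]
    - [0,0,0,0,0,0,0]
    - [0,0,0,0,0,0,0]
  grip_force: 40

```text
time_s: 3.65
tcp_pos: [0.57, 0.0713, 0.0816]
ee_rot: [-0.0, 0.999, -0.034, 0.001]
force: [-0.2, -0.5, 7.2]
opening: 0.0128
finger_force: 39.3
```

```bash
python3 go.py .5691 .0713 .079 -.066;  python3 -c "
from station import bot
s=bot.sense();print(s['finger_force'],s['opening'])"
```

```text
t 3.65 tcp [0.57   0.0713 0.0816] F [-0.2 -0.5  7.2] open 0.0128
shift now-axes [-0.9  0.1  2.6] target-axes [-0.9  0.1  2.6] turn [-0.    -0.002 -0.001]
39.317763447761536 0.012841030027720997
```

Emit:
carry_out:
  plan:
    - [0,0,-4,0,0,0,0]
    - [0,0,-6,0,0,0,0]
    - [0,0,-8,0,0,0,0]
    - [0,0,-10,0,0,0,0]
    - [0,0,-12,0,0,0,0]
    - [0,0,-15,0,0,0,0]
    - [0,0,0,0,0,0,0]
    - [0,0,0,0,0,0,0]

```text
time_s: 4.32
tcp_pos: [0.5698, 0.0714, 0.1367]
ee_rot: [-0.0, 0.999, -0.034, 0.001]
force: [0.0, -0.7, -0.5]
opening: 0.013
finger_force: 39.0
```

```bash
python3 go.py .4967 -.0296 .134 -.066
python3 - <<'E'
from station import bot, read_camera
import pickle
from h import *
a=read_camera('wrist');b=read_camera('scene');pickle.dump((a,b),open('w2.pkl','wb'))
x=np.clip(cv2.resize(a['color'][100:350,150:360,::-1],(420,500))*1.4,0,255)
v=proj(b,[.57,.07,.09])[0].astype(int);print(v)
y=cv2.resize(b['color'][v[1]-50:v[1]+50,v[0]-38:v[0]+38,::-1],(380,500),interpolation=cv2.INTER_CUBIC)
cv2.imwrite('pics/w2.png',np.hstack([x.astype(np.uint8),y]))
E
```

```text
t 4.32 tcp [0.5698 0.0714 0.1367] F [ 0.  -0.7 -0.5] open 0.013
shift now-axes [-66.2 105.7   2.5] target-axes [-66.3 105.6   2.7] turn [-0.    -0.003 -0.001]
[290 186]
```

View pics/w2.png

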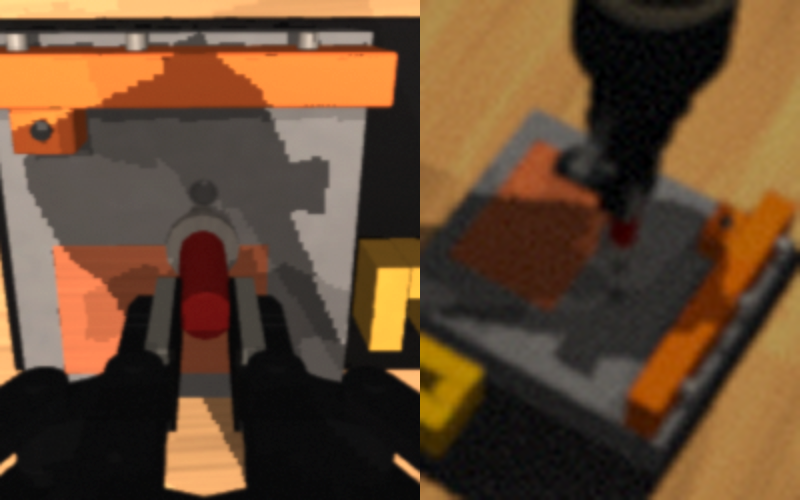

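The pin hangs upright between the pads, with the empty bore visible at (203,190). Moving it over to the slot.

Emit:
carry_out:
  plan:
    - [-6,10,0,0,0,0,0]
    - [-9,15,0,0,0,0,0]
    - [-9,15,0,0,0,0,0]
    - [-10,15,0,0,0,0,0]
    - [-10,15,0,0,0,0,0]
    - [-9,15,0,0,0,0,0]
    - [-9,14,0,0,0,0,0]
    - [-4,6.5,0,0,0,0,0]
    - [0,0,0,0,0,0,0]
    - [0,0,0,0,0,0,0]
    - [0,0,0,0,0,0,0]

```text
time_s: 5.33
tcp_pos: [0.4966, -0.0288, 0.1353]
ee_rot: [-0.0, 0.999, -0.033, 0.0]
force: [0.8, 0.2, -1.0]
opening: 0.0126
finger_force: 39.0
```

```bash
python3 go.py .4974 -.0295 .084 -.066
python3 - <<'E'
from station import bot, read_camera
import pickle
from h import *
a=read_camera('wrist');pickle.dump(a,open('w3.pkl','wb'))
x=np.clip(cv2.resize(a['color'][110:290,170:340,::-1],(680,600*12//10*1000//1000)[:1]+(720,))*1.5,0,255).astype(np.uint8)[:600]
n=np.array([.4974,-.0295]);u=np.array([np.cos(-.066),np.sin(-.066)])
for k in (0,12):
    p=proj(a,np.r_[n+k/1e3*u,.043])[0];p=(p-[170,110]+.5)*4;cv2.drawMarker(x,tuple(int(i) for i in p),(255,0,255),0,14,1);print(p)
cv2.imwrite('pics/w3.png',x)
E
```

```text
t 5.33 tcp [ 0.4966 -0.0288  0.1353] F [ 0.8  0.2 -1. ] open 0.0126
shift now-axes [ 0.8  0.7 51.3] target-axes [ 0.8  0.7 51.3] turn [-0.001 -0.    -0.   ]
[329.38405958 343.99385736]
[329.31550445 292.54014148]
```

View pics/w3.png

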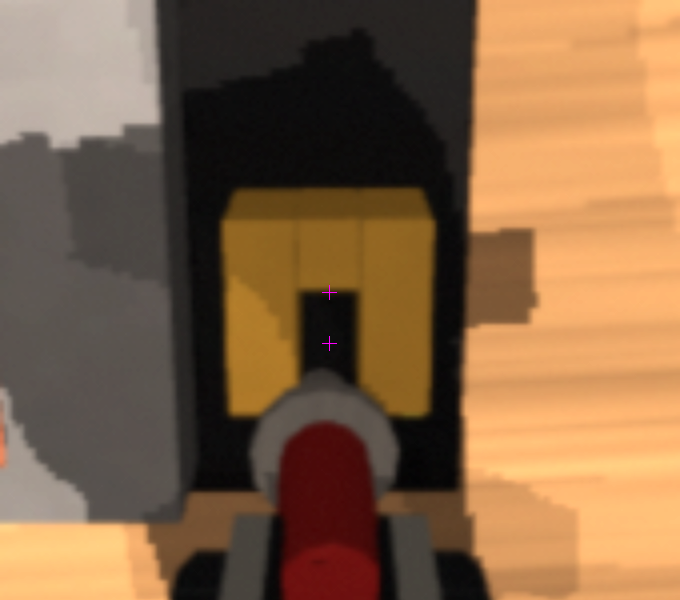

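Slot middle line at column 329, exactly where the model puts it; the pin is behind it, collar centre near (325,440). Lowering.

Emit:
carry_out:
  plan:
    - [0.8,0.7,5,0,0,0,0]
    - [0,0,8,0,0,0,0]
    - [0,0,8,0,0,0,0]
    - [0,0,6,0,0,0,0]
    - [0,0,6,0,0,0,0]
    - [0,0,6,0,0,0,0]
    - [0,0,5,0,0,0,0]
    - [0,0,3,0,0,0,0]
    - [0,0,0,0,0,0,0]
    - [0,0,0,0,0,0,0]

```text
time_s: 6.22
tcp_pos: [0.4969, -0.0303, 0.0882]
ee_rot: [-0.0, 0.999, -0.034, -0.0]
force: [0.4, 0.4, -0.8]
opening: 0.013
finger_force: 39.0
```

Emit:
carry_out:
  plan:
    - [0,0,3,0,0,0,0]
    - [0,0,3,0,0,0,0]
    - [0,0,1,0,0,0,0]
    - [0,0,0,0,0,0,0]
    - [0,0,0,0,0,0,0]

```text
time_s: 6.63
tcp_pos: [0.4973, -0.0302, 0.0817]
ee_rot: [0.0, 0.999, -0.034, 0.0]
force: [-0.5, 0.4, 3.3]
opening: 0.0127
finger_force: 39.4
```

Seated (3.3 N of contact at the expected height). Releasing and rising.

Emit:
carry_out:
  plan:
    - [0,0,0,0,0,0,25]
    - [0,0,0,0,0,0,40]
    - [0,0,0,0,0,0,45]
    - [0,0,0,0,0,0,45]
    - [0,0,-5,0,0,0,45]
    - [0,0,-15,0,0,0,45]
    - [0,0,-25,0,0,0,45]
    - [0,0,-35,0,0,0,45]
    - [0,0,-35,0,0,0,60]
    - [0,0,-35,0,0,0,85]
    - [0,0,0,0,0,0,85]
    - [0,0,0,0,0,0,85]

```text
time_s: 7.63
tcp_pos: [0.498, -0.0303, 0.2336]
ee_rot: [0.0, 0.999, -0.034, 0.002]
force: [0.3, 0.7, 0.4]
opening: 0.0849
finger_force: 0.0
```

```bash
python3 go.py .49 -.29 .25 .174
```

```text
t 7.63 tcp [ 0.498  -0.0303  0.2336] F [0.3 0.7 0.4] open 0.0849
shift now-axes [  9.5 259.6 -16.3] target-axes [-52.9 254.4 -16.4] turn [ 0.001 -0.005 -0.241]
```

Emit:
carry_out:
  plan:
    - [1,29,-2,0,0,0,85]
    - [1,29,-2,0,0,0,85]
    - [1,29,-2,0,0,0,85]
    - [1,29,-2,0,0,0,85]
    - [1,29,-2,0,0,0,85]
    - [1,29,-2,0,0,0,85]
    - [1,29,-2,0,0,0,85]
    - [1,29,-2,0,0,0,85]
    - [1,28,0,0,0,0,85]
    - [0,0,0,0,0,-0.12,85]
    - [0,0,0,0,0,-0.12,85]
    - [0,0,0,0,0,0,85]
    - [0,0,0,0,0,0,85]
    - [0,0,0,0,0,0,85]

```text
time_s: 8.8
tcp_pos: [0.4881, -0.2899, 0.2465]
ee_rot: [-0.0, 0.996, 0.085, -0.001]
force: [0.3, -0.7, 0.1]
opening: 0.0849
finger_force: 0.0
```

```bash
python3 go.py .5239 -.2902 .1 .174
python3 - <<'E'
from station import bot, read_camera
import pickle
from h import *
a=read_camera('wrist');t=read_camera('top');pickle.dump((a,t),open('w4.pkl','wb'))
x=cv2.resize(a['color'][60:260,140:380,::-1],(480,400),interpolation=cv2.INTER_CUBIC)
y=cv2.resize(t['color'][170:220,244:284,::-1],(320,400),interpolation=cv2.INTER_CUBIC)
m=np.array([.5239,-.2902]);w=.1737;R=np.array([[np.cos(w),-np.sin(w)],[np.sin(w),np.cos(w)]])
for k in [(45,25),(45,-25),(-45,-25),(-45,25)]:
    p=(proj(a,np.r_[m+R@np.array(k)/1e3,.045])[0]-[140,60]+.5)*2;cv2.drawMarker(x,tuple(int(i) for i in p),(255,0,255),0,12,1);print(p.round(1))
cv2.imwrite('pics/w4.png',np.hstack([x,y]))
E
```

```text
t 8.8 tcp [ 0.4881 -0.2899  0.2465] F [ 0.3 -0.7  0.1] open 0.0849
shift now-axes [ 35.4   6.5 146.5] target-axes [ 35.2   6.5 146.5] turn [-0.001  0.001 -0.005]
[192.   83.2]
[277.3  82.8]
[273.8 231.8]
[195.3 232.2]
```

View pics/w4.png

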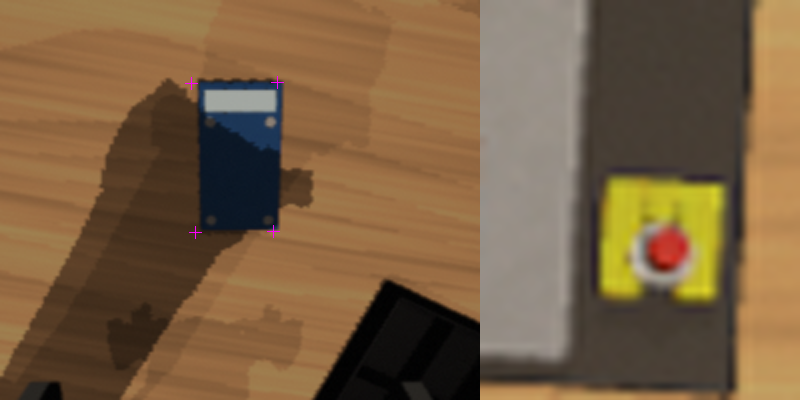

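Pin parked (right half: red cap (665,250) with collar on the yellow bracket). Module top corners in the left crop at (198,82), (283,82), (280,230) and (200,230); refit from these.

```bash
python3 - <<'E'
import pickle
from h import *
from scipy.optimize import least_squares
a,_=pickle.load(open('w4.pkl','rb'))
px=np.array([[198,82],[283,82],[280,230],[200,230]])/2-.5+[140,60]
K=np.array([[45,25],[45,-25],[-45,-25],[-45,25]])/1e3
f=lambda q:(proj(a,np.c_[K@np.array([[np.cos(q[2]),np.sin(q[2])],[-np.sin(q[2]),np.cos(q[2])]])+q[:2],np.full(4,.045)])-px).ravel()
r=least_squares(f,[.52,-.29,.17]);print(r.x.round(4),r.fun.round(2))
E
python3 go.py .524 -.293 .035 .167
```

```text
[ 0.5253 -0.2934  0.173 ] [-0.07 -0.2   0.16 -0.37 -0.4   0.26  0.31  0.4 ]
t 8.9 tcp [ 0.4884 -0.2899  0.247 ] F [-0.1 -0.2  0.7] open 0.0849
shift now-axes [ 34.6   9.2 212. ] target-axes [ 34.6   9.  212. ] turn [-0.     0.     0.004]
```

Emit:
carry_out:
  plan:
    - [11,3,20,0,0,0,85]
    - [11,3,25,0,0,0,85]
    - [10,3.5,30,0,0,0,85]
    - [0,0,30,0,0,0,85]
    - [0,0,30,0,0,0,85]
    - [0,0,25,0,0,0,85]
    - [0,0,25,0,0,0,85]
    - [0,0,18,0,0,0,85]
    - [0,0,12,0,0,0,85]
    - [0,0,0,0,0,0,85]
    - [0,0,0,0,0,0,60]
    - [0,0,0,0,0,0,45]
    - [0,0,0,0,0,0,40]
    - [0,0,0,0,0,0,40]
    - [0,0,0,0,0,0,40]
    - [0,0,0,0,0,0,40]
  grip_force: 80

```text
time_s: 10.23
tcp_pos: [0.5226, -0.2944, 0.0347]
ee_rot: [0.001, 0.996, 0.086, 0.001]
force: [-3.1, 1.7, 7.9]
opening: 0.0463
finger_force: 80.4
```

Emit:
carry_out:
  plan:
    - [0,0,-5,0,0,0,40]
    - [0,0,-15,0,0,0,40]
    - [0,0,-25,0,0,0,40]
    - [0,0,-25,0,0,0,40]
    - [0,0,-25,0,0,0,40]
    - [0,0,-20,0,0,0,40]
    - [0,0,-5,0,0,0,40]
    - [0,0,0,0,0,0.08,40]
    - [0,0,0,0,0,0.08,40]
    - [0,0,0,0,0,0.078,40]
    - [0,0,0,0,0,0,40]
    - [0,0,0,0,0,0,40]

```text
time_s: 11.23
tcp_pos: [0.5211, -0.294, 0.1516]
ee_rot: [-0.0, 1.0, -0.031, -0.001]
force: [-0.3, 0.5, -3.4]
opening: 0.0461
finger_force: 82.9
```

```bash
python3 go.py .5456 .0949 .155 -.0664
```

```text
t 11.23 tcp [ 0.5211 -0.294   0.1516] F [-0.3  0.5 -3.4] open 0.0461
shift now-axes [ 1.000e-01 -3.896e+02 -3.300e+00] target-axes [  -1.3 -389.6   -3.4] turn [-0.     0.001  0.004]
```

Emit:
carry_out:
  plan:
    - [0,-12,-1,0,0,0.004,40]
    - [0,-22,-1,0,0,0,40]
    - [0,-28,-1,0,0,0,40]
    - [0,-28,0,0,0,0,40]
    - [0,-28,0,0,0,0,40]
    - [0,-28,0,0,0,0,40]
    - [0,-28,0,0,0,0,40]
    - [0,-28,0,0,0,0,40]
    - [0,-28,0,0,0,0,40]
    - [0,-28,0,0,0,0,40]
    - [0,-28,0,0,0,0,40]
    - [0,-28,0,0,0,0,40]
    - [0,-28,0,0,0,0,40]
    - [0,-22,0,0,0,0,40]
    - [0,-16,0,0,0,0,40]
    - [0,-10,0,0,0,0,40]
    - [0,0,0,0,0,0,40]
    - [0,0,0,0,0,0,40]
    - [0,0,0,0,0,0,40]

```text
time_s: 12.82
tcp_pos: [0.5484, 0.0933, 0.1551]
ee_rot: [0.001, 0.999, -0.035, -0.0]
force: [0.3, -0.1, -3.6]
opening: 0.0457
finger_force: 82.9
```

```bash
python3 go.py .5456 .0949 .0785 -.0664
python3 - <<'E'
from station import bot, read_camera
import pickle
from h import *
a=read_camera('wrist');pickle.dump(a,open('w5.pkl','wb'))
x=np.clip(cv2.resize(a['color'][:,:,::-1],(800,600),interpolation=cv2.INTER_CUBIC)*1.4,0,255).astype(np.uint8)
q=[.6173,.1182,-.0664];R=np.array([[np.cos(q[2]),-np.sin(q[2])],[np.sin(q[2]),np.cos(q[2])]])
s=bot.sense()['tcp_pos']
L=[np.r_[R@np.array(p[:2])/1e3+q[:2],p[2]/1e3] for p in [(0,40,78),(0,-120,78),(-20,0,68),(0,0,68)]]
L+=[np.r_[s[:2]+R@np.array(p)/1e3,s[2]+.0103] for p in [(48,25),(48,-25)]]
for P in L:
    p=(proj(a,P)[0]+.5)*1.5625;print(p.round(1));cv2.drawMarker(x,tuple(int(i) for i in p),(255,0,255),0,14,1)
cv2.imwrite('pics/w5.png',x[:600])
E
```

```text
t 12.82 tcp [0.5484 0.0933 0.1551] F [ 0.3 -0.1 -3.6] open 0.0457
shift now-axes [-2.8 -1.5 76.6] target-axes [-2.8 -1.4 76.6] turn [ 0.001  0.    -0.004]
[251.4 189.3]
[575.6 187.9]
[336.8 226.6]
[335.  187.6]
[313.6 269.6]
[469.7 268.9]
```

View pics/w5.png

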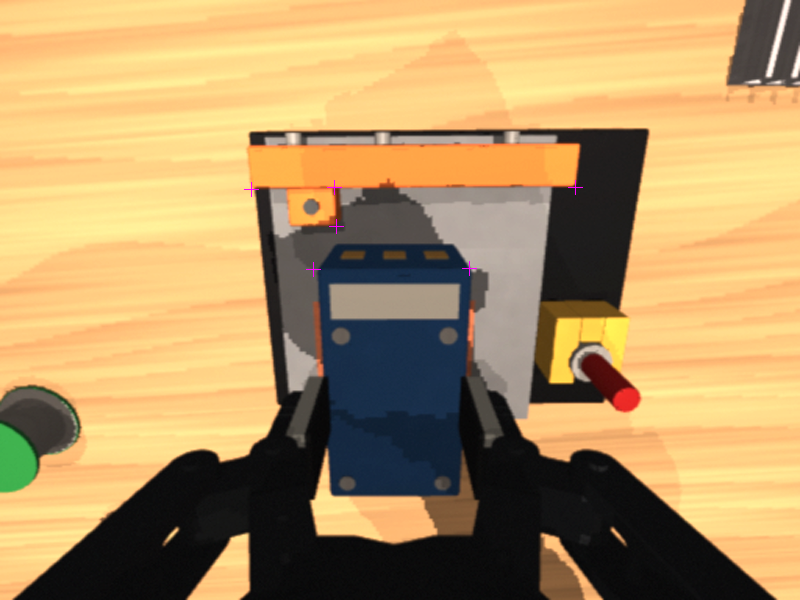

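Module square in the jaws, top front edge at (319..471, 268), within 1 mm of the model. Stop corner at (340,225), predicted (337,227). Descending in front of the fence.

Emit:
carry_out:
  plan:
    - [0,-2.5,8,0,0,-0.003,40]
    - [0,0,12,0,0,0,40]
    - [0,0,15,0,0,0,40]
    - [0,0,15,0,0,0,40]
    - [0,0,12,0,0,0,40]
    - [0,0,8,0,0,0,40]
    - [0,0,4,0,0,0,40]
    - [0,0,0,0,0,0,40]
    - [0,0,0,0,0,0,40]

```text
time_s: 13.62
tcp_pos: [0.5489, 0.0974, 0.0814]
ee_rot: [-0.0, 0.999, -0.033, 0.0]
force: [-0.1, 0.4, -3.8]
opening: 0.046
finger_force: 82.9
```

```bash
python3 go.py .5675 .0961 .0777 -.0664
```

```text
t 13.62 tcp [0.5489 0.0974 0.0814] F [-0.1  0.4 -3.8] open 0.046
shift now-axes [18.7  0.1  3.7] target-axes [18.7  0.1  3.7] turn [-0. -0.  0.]
```

Emit:
carry_out:
  plan:
    - [0,1.3,1,0,0,0,40]
    - [4,0,0,0,0,0,40]
    - [5,0,0,0,0,0,40]
    - [4,0,0,0,0,0,40]
    - [2,0,0,0,0,0,40]
    - [0,0,0,0,0,0,40]
    - [0,0,0,0,0,0,40]

```text
time_s: 14.2
tcp_pos: [0.5636, 0.0951, 0.0802]
ee_rot: [-0.0, 0.999, -0.033, -0.0]
force: [0.6, 0.3, -4.1]
opening: 0.0461
finger_force: 82.9
```

```bash
python3 go.py .5677 .0964 .0777 -.0664
```

```text
t 14.2 tcp [0.5636 0.0951 0.0802] F [ 0.6  0.3 -4.1] open 0.0461
shift now-axes [ 4.  -1.6  2.5] target-axes [ 4.  -1.6  2.5] turn [-0.  0.  0.]
```

Emit:
carry_out:
  plan:
    - [2,0,1.3,0,0,0,40]
    - [2,0,1.2,0,0,0,40]
    - [1.5,0,1.5,0,0,0,40]
    - [1.5,0,1.5,0,0,0,40]
    - [0,0,0,0,0,0,40]
    - [0,0,0,0,0,0,40]
    - [0,0,0,0,0,0,40]

```text
time_s: 14.78
tcp_pos: [0.568, 0.0949, 0.0775]
ee_rot: [0.001, 0.999, -0.033, -0.002]
force: [-19.3, -3.0, 31.6]
opening: 0.0458
finger_force: 89.0
```

```bash
python3 go.py .5677 .0964 .0777 -.0664
```

```text
t 14.78 tcp [0.568  0.0949 0.0775] F [-19.3  -3.   31.6] open 0.0458
shift now-axes [-0.4 -1.5 -0.2] target-axes [-0.4 -1.5 -0.2] turn [0.002 0.004 0.001]
```

Emit:
carry_out:
  plan:
    - [0,0,-1.2,0,0,0,40]
    - [0,0,0,0,0,0,40]
    - [0,0,0,0,0,0,40]
    - [0,0,0,0,0,0,40]
    - [0,0,0,0,0,0,40]
    - [0,0,0,0,0,0,40]

```text
time_s: 15.28
tcp_pos: [0.568, 0.0949, 0.0776]
ee_rot: [0.001, 0.999, -0.033, -0.002]
force: [-15.7, -0.9, 21.0]
opening: 0.0464
finger_force: 87.3
```

Run:
```python
from station import bot, read_camera
from h import *
s=bot.sense();print(s['tcp_pos'],s['ee_rot'],s['force'])
a=read_camera('wrist');t=read_camera('top')
x=cv2.resize(a['color'][60:260,140:380,::-1],(480,400),interpolation=cv2.INTER_CUBIC)
y=cv2.resize(t['color'][165:215,244:284,::-1],(320,400),interpolation=cv2.INTER_CUBIC)
cv2.imwrite('pics/w6.png',np.hstack([x,y]))
```

```text
[0.5679976  0.09488306 0.0776224 ] [ 6.83308287e-04  9.99459617e-01 -3.27996196e-02 -2.04725013e-03] [-15.66815626  -0.90453257  20.99751757]
```

View pics/w6.png

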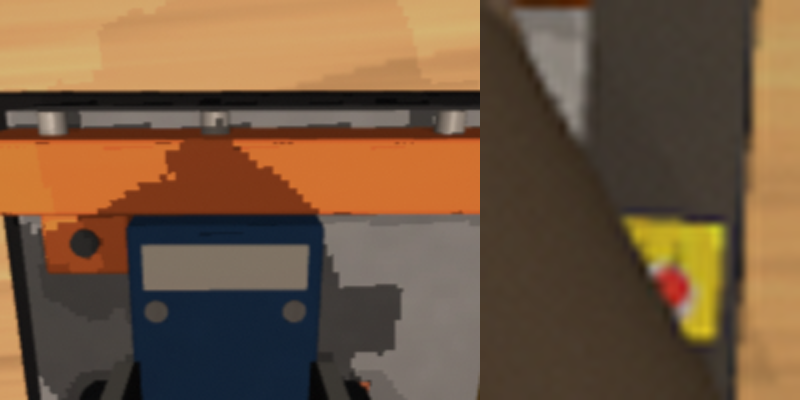

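Module sits on the fence, square (top edge parallel, row 215), stop at its left (edge near column 130), pin still in the bracket. The stop gap may be a few mm, so I nudge gently towards it.

Emit:
carry_out:
  plan:
    - [0,-0.8,0,0,0,0,40]
    - [0,-0.7,0,0,0,0,40]
    - [0,0,0,0,0,0,40]
    - [0,0,0,0,0,0,40]

```text
time_s: 15.72
tcp_pos: [0.5679, 0.095, 0.0776]
ee_rot: [0.002, 0.999, -0.033, -0.002]
force: [-16.1, -4.5, 22.1]
opening: 0.0459
finger_force: 87.6
```

Emit:
carry_out:
  plan:
    - [0,-0.8,0,0,0,0,40]
    - [0,-0.7,0,0,0,0,40]
    - [0,0,0,0,0,0,40]
    - [0,0,0,0,0,0,40]

```text
time_s: 16.05
tcp_pos: [0.568, 0.095, 0.0776]
ee_rot: [0.002, 0.999, -0.034, -0.002]
force: [-16.3, -7.9, 23.6]
opening: 0.0462
finger_force: 87.8
```

The lateral force (about 9 N) exceeds what friction could give and nothing moves, so it is on the stop. Relaxing the side load and holding.

Emit:
carry_out:
  plan:
    - [0,1.5,0,0,0,0,40]
    - [0,0,0,0,0,0,40]
    - [0,0,0,0,0,0,40]
    - [0,0,0,0,0,0,40]
    - [0,0,0,0,0,0,40]
    - [0,0,0,0,0,0,40]
    - [0,0,0,0,0,0,40]
    - [0,0,0,0,0,0,40]

```text
time_s: 16.72
tcp_pos: [0.568, 0.0949, 0.0776]
ee_rot: [0.002, 0.999, -0.033, -0.002]
force: [-15.1, -4.5, 22.6]
opening: 0.0459
finger_force: 87.6
```

```bash
python3 -c "
from station import bot,hand_in
s=bot.sense();print(s['tcp_pos'],s['ee_rot'],s['force'],s['finger_force'])
f=s['force']
if f[0]<-10 and f[2]>10: print(hand_in())"
```

```text
[0.56796527 0.09492702 0.07758492] [ 0.00151442  0.99944404 -0.03322712 -0.00229611] [-15.10602018  -4.49737894  22.57084253] 87.58437093347311
the job is handed in; nothing more can be done
None
```

The job is handed in, with no verdict returned: the pin is parked in the bracket slot, and the module is held against fence, bed and stop, with about 15 N on the fence and 23 N down at the wrist (above the suggested 15 N).

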